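# Line up the spare sleeves by size

### The arm

A 7-joint arm with a two-finger parallel gripper is mounted at the origin on the work surface. World frame = base frame: x ahead of the robot, y to its left, z up, the work surface at z = 0. Lengths are in m, angles in rad, forces in N, time in s.
With the tool pointing down it reaches from about 0.4 to 0.875 m from the base axis. Payload 19.3 kg.
Tool frame: the origin (TCP) lies at the very end of the fingers, on their centre line; the grasp point (between the pads) lies 19 mm behind it; z points along the fingers, y is the direction in which the jaws open and shut (so a half turn about z gives the same grasp; the last joint's range is limited). The gripper opens to 85 mm and grips with 20 to 120 N. Pads are 22 mm wide; open, the fingers measure 114 mm over their backs; the gripper's body (76 mm by 85 mm) begins 54 mm behind the grasp point. The pads swing forward as they close: fully open they stand 13 mm farther back than shut.
Start: joints at [1.089, 0.521, -0.036, 1.599, 0.021, 1.021, -0.113], TCP at [0.25, -0.573, 0.231] pointing down, gripper open.
Joint ranges: [-2.91, 2.91], [-0.3, 2.13], [-1.5, 1.42], [0.17, 2.43], [-1.26, 4.41], [0.16, 1.93], [-2.52, 2.52]. Speed limits (rad/s): [1.89, 1.89, 2.39, 2.39, 3.01, 3.01, 3.01].

### API

Orientations are given as [roll, pitch, yaw] about the fixed x, y, z axes, in that order (R = Rz(yaw) Ry(pitch) Rx(roll)).
In Python, from workcell import bot gives the robot as it stands.
- The arm moves only by the tool carry_out, never from a script. Its argument "targets" is a list of rows, each a list of 7 numbers: the shift along the tool's x, y, z in mm, then the turn, a rotation vector about the tool's x, y, z in units of 6 degrees (1.0 is 6 degrees), then the closure in counts, from 0 (fully open) to 255 (shut). A call has 1 to 5 rows; each row shifts and turns the commanded pose from where the row before left it, along the tool's axes as they then stand; what a row does not reach is not made up. A row lasts 1/12 s, in which the tool goes at most 41.7 mm and 7.16 degrees, less where a joint would pass 70% of its speed; a pose out of reach is approached as far as the arm can. A call is refused whole if a number of a shift passes 41.7 or a number of a turn 1, either way. A call with a gripper value outside its range is refused whole. The fingers move at their own pace and stop on an object; "force" is the grip in N (left out, the last holds). Time passes only in rows, so rows that do not move let the fingers close. It gives the time, the measured TCP pose, the force and the opening at its end, in the units of the state.
- bot.observe(): the state, without advancing time (a new reading comes with each control period).
- bot.grab_frame(name): name is "scene" or "top" or "wrist"; returns a dict with "color" (480x640x3 uint8, red, green, blue), "z_map" (480x640 float32, m along the optical axis (not along the pixel's ray), 0 where there is no reading), "K" (3x3 intrinsics, pixels), "cam_to_world" (4x4, takes a point from camera to world coordinates); the wrist camera has in their place "T_tool_cam" (4x4, takes a point from camera to tool coordinates, whose origin is the TCP and whose axes are the flange's). Camera axes: x right, y down, z forward; pixel columns grow to the right and rows downward; lengths in m; the calibration is good to about 2 mm. A picture is of the moment at which its call begins: read the wrist's pose just before it.
- bot.job_done(): hands the job in, once; it reports no verdict.
The state is a dict: "clock": time; "qpos": joint angles; "qd": joint speeds; "joint_efforts": joint torques, N m; "position": TCP position; "tool_rot": TCP orientation; "force": force on the tool from outside, world axes, zero at the start; "moment": the same for the moment, N m; "grip_width": finger opening in m.
Only numpy, scipy, OpenCV 4.12 (cv2) and the standard library are available. Lean on these libraries where they do the work, as an engineer would, in place of code of your own. Each camera call takes 0.05 s, during which the arm holds its last target. There are 200 camera calls.

### The job

Line the four loose aluminium sleeves up in order of size on the grey board, one standing upright in the middle of each cork pad: the largest on the pad next to the slotted metal upright, then each next smaller one, so that the smallest ends up by the low dark block. Let go of them all and leave them standing still.

Things in the scene. Friction and masses are not known exactly. Their poses are not given: they have to be found in the camera images.
- sleeve_large_center (a point): the largest of four loose round aluminium sleeves (upright open tubes, wall 7.5 mm): 56 mm outside diameter, 84 mm high; the point is at its centre, half-way up on the axis; z is the tube's axis, up
- sleeve_medium_center (a point): the second largest of four loose round aluminium sleeves (upright open tubes, wall 7.5 mm): 47 mm outside diameter, 66 mm high; the point is at its centre, half-way up on the axis; z is the tube's axis, up
- sleeve_small_center (a point): the second smallest of four loose round aluminium sleeves (upright open tubes, wall 7.5 mm): 38 mm outside diameter, 48 mm high; the point is at its centre, half-way up on the axis; z is the tube's axis, up
- sleeve_tiny_center (a point): the smallest of four loose round aluminium sleeves (upright open tubes, wall 7.5 mm): 29 mm outside diameter, 30 mm high; the point is at its centre, half-way up on the axis; z is the tube's axis, up
- pad_a: one of four identical tan cork rest pads, fixed flat on the board (round, 66 mm diameter, 3 mm thick); origin at the centre of its underside, its top is 3 mm above. The four pads stand in one straight row at 82 mm spacing; which name lies where in the row differs from start to start
- pad_b: one of four identical tan cork rest pads, fixed flat on the board (round, 66 mm diameter, 3 mm thick); origin at the centre of its underside, its top is 3 mm above. The four pads stand in one straight row at 82 mm spacing; which name lies where in the row differs from start to start
- pad_c: one of four identical tan cork rest pads, fixed flat on the board (round, 66 mm diameter, 3 mm thick); origin at the centre of its underside, its top is 3 mm above. The four pads stand in one straight row at 82 mm spacing; which name lies where in the row differs from start to start
- pad_d: one of four identical tan cork rest pads, fixed flat on the board (round, 66 mm diameter, 3 mm thick); origin at the centre of its underside, its top is 3 mm above. The four pads stand in one straight row at 82 mm spacing; which name lies where in the row differs from start to start
- upright: short piece of slotted bare-metal rack upright, 32 x 30 mm and 80 mm high, fixed at one end of the pad row (either end, by chance), in line with the pads, 75 mm from the centre of the nearest pad; origin at the centre of its foot
- board: fixed grey board 90 x 430 mm, 6 mm thick, lying on the table, carrying the pads, the upright at one end and a low dark block 12 mm high at the other; origin at the centre of its underside, x across it, y along the row of pads; other parts (nut, flange, gear, cartons, canister) lie around and are not needed
There are look-alikes about, which are no part of the job. Leave any pink look-alike of the part that bears sleeve_large_center alone.

How it is judged:
By the outcome, as a careful person would: the job done as asked, in the order asked, and still so for the second after the job is handed in, with the robot touching nothing.
It also fails if it takes over 120 s, if anything falls off the work surface, if the arm or the gripper's body presses on something with over 40 N, if the wrist force passes 120 N, or if a joint passes its speed limit or range.

## Working session

There is one attempt and no reset: what is moved stays moved. The work goes in short steps, Python scripts to look and compute and a tool call to move; the robot and the scene stay as the last step left them, time stands still between calls to the robot, and variables do not carry over. Pictures are saved under pics/ and viewed, about 12 in all and at most 16, crops included, and the job is handed in when it is done.

Besides the shell and the picture viewer there is one more tool, called as a command line: name --pt "numbers of a row" for each row, then --argument value for the rest. carry_out: Moves the arm, as the interface text tells. Its arguments: {"type":"object","properties":{"targets":{"type":"array","items":{"type":"array","items":{"type":"number"}}},"force":{"type":"number"}},"required":["targets"]}

```bash
mkdir -p pics
python3 - <<'E'
from workcell import bot
import cv2,numpy as np
print(bot.observe())
for n in("scene","top"):
    f=bot.grab_frame(n); cv2.imwrite(f"pics/{n}0.png",f["color"][:,:,::-1]); np.savez(f"pics/{n}0.npz",**{k:f[k] for k in("color","z_map","K","cam_to_world")})
    print(n,f["K"],f["cam_to_world"])
E
```

```text
{'clock': 0.0, 'qpos': array([ 1.08879208,  0.52201294, -0.03632538,  1.60000916,  0.02121462,
        1.02110003, -0.11282029]), 'qd': array([-3.13659914e-04,  1.21309459e-03,  1.78621222e-06,  1.51676494e-04,
       -6.64142588e-04, -1.11319693e-03, -2.22092481e-03]), 'joint_efforts': array([ 1.26919433e-03, -9.27124071e+01,  1.98055364e+00, -3.69942033e+01,
        1.78365433e-02,  8.10212310e-03, -8.65830953e-05]), 'position': array([ 0.24998911, -0.57245484,  0.23072602]), 'tool_rot': array([-3.14045260e+00,  9.54614502e-05,  4.11779949e-01]), 'force': array([ 0.59170566,  0.26877267, -0.33105241]), 'moment': array([-0.00484631, -0.04014333, -0.0064661 ]), 'grip_width': 0.08497000169436161}
scene [[436.67985312   0.         320.4379381 ]
 [  0.         436.67985312 238.50843994]
 [  0.           0.           1.        ]] [[-0.52379247  0.4866764  -0.69913341  1.18757748]
 [ 0.85158722  0.31938698 -0.41568156  0.33737511]
 [ 0.0209917  -0.81310395 -0.5817399   0.58330046]
 [ 0.          0.          0.          1.        ]]
top [[589.86125076   0.         321.74258531]
 [  0.         589.86125076 236.73295416]
 [  0.           0.           1.        ]] [[-0.02928958 -0.99739297  0.06594993  0.45925386]
 [-0.99945307  0.03023566  0.01339309 -0.06863646]
 [-0.01535222 -0.06552158 -0.99773305  1.24539266]
 [ 0.          0.          0.          1.        ]]
```

View pics/scene0.png

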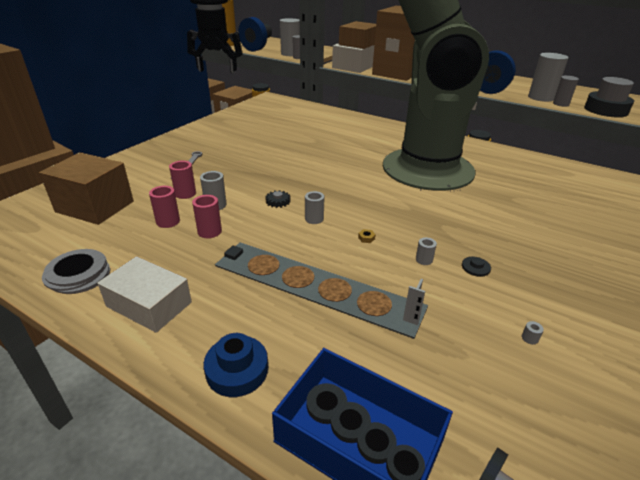

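View pics/top0.png

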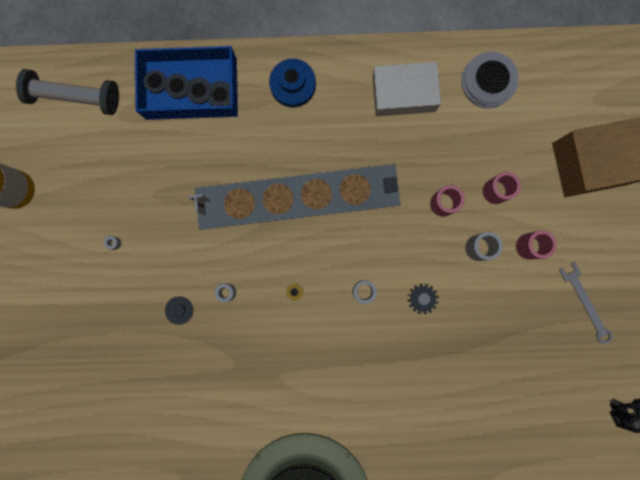

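The top view shows, in px:
- **Aluminium sleeves:** large (487,246), medium (364,292), small (225,293), tiny (111,243).
- **Pads:** (239,204), (278,199), (316,193), (355,189). The upright is at (201,203) and the dark block at (390,185).
- **Could be mistaken for sleeves:** pink tubes at (449,199), (505,186) and (541,244), the dark flange (179,310), the nut (294,292), the gear (423,299), and the dark rings in the blue bin. By the description, I choose the grey tubes.

```bash
cat > m.py <<'E'
import numpy as np,cv2
from scipy.optimize import least_squares
def cloud(f):
    z=f["z_map"];v,u=np.mgrid[:480,:640];K=f["K"];T=f["cam_to_world"]
    p=np.stack([(u-K[0,2])/K[0,0]*z,(v-K[1,2])/K[1,1]*z,z],-1)
    return p@T[:3,:3].T+T[:3,3]
def project(f,p):
    T=np.linalg.inv(f["cam_to_world"]);c=f["K"]@(T[:3,:3]@p+T[:3,3]);return c[:2]/c[2]
def ring(P,f,c,r,h,ro=9,wall=.0075,base=0.):
    u,v=c;w=45;s=P[max(v-w,0):v+w,max(u-w,0):u+w].reshape(-1,3);s=s[np.isfinite(s).all(1)]
    m=(abs(s[:,2]-base-h)<.006); c0=P[v-w:v+w,u-w:u+w].reshape(-1,3)
    q=s[m][:,:2]; 
    # start from pixel ray at height
    K=f["K"];T=f["cam_to_world"];d=T[:3,:3]@np.array([(u-K[0,2])/K[0,0],(v-K[1,2])/K[1,1],1]);x=(T[:3,3]+d*((base+h-T[2,3])/d[2]))[:2]
    q=q[np.linalg.norm(q-x,axis=1)<r+.012]
    rm=r-wall/2
    s=least_squares(lambda a:np.linalg.norm(q-a,axis=1)-rm,x,loss="soft_l1",f_scale=.002)
    return s.x,len(q),np.std(s.fun),x
E
python3 - <<'E'
from m import *
f=dict(np.load("pics/top0.npz"));P=cloud(f)
print("table z",np.median(P[330:400,200:400,2]))
for n,c,r,h in[("L",(487,246),.028,.084),("M",(364,292),.0235,.066),("S",(225,293),.019,.048),("T",(111,243),.0145,.030)]:
    print(n,ring(P,f,c,r,h))
    u,v=c;print(np.percentile(P[v-18:v+18,u-18:u+18,2],[5,90,95,99]))
hsv=cv2.cvtColor(f["color"],cv2.COLOR_RGB2HSV)
cs=[]
for c in[(239,204),(278,199),(316,193),(355,189)]:
    u,v=c;w=19;h=hsv[v-26:v+26,u-w-1:u+w+1];m=(h[...,1]>90).astype(np.uint8)
    # limit to board pixels: radius
    vv,uu=np.nonzero(m);k=np.hypot(uu+u-w-1-u,vv-26)<18
    uc,vc=(uu[k]+u-w-1).mean(),(vv[k]+v-26).mean()
    K=f["K"];T=f["cam_to_world"];d=T[:3,:3]@np.array([(uc-K[0,2])/K[0,0],(vc-K[1,2])/K[1,1],1]);x=T[:3,3]+d*((.009-T[2,3])/d[2]);cs.append(x[:2]);print(c,uc,vc,k.sum(),x,P[v,u])
cs=np.array(cs);print(np.diff(cs,axis=0),np.linalg.norm(np.diff(cs,axis=0),axis=1),np.linalg.norm(cs[3]-cs[0])/3)
im=cv2.cvtColor(f["color"],cv2.COLOR_RGB2BGR)[150:330,80:580];cv2.imwrite("pics/crop1.png",cv2.resize(im,(800,288),interpolation=cv2.INTER_CUBIC))
E
```

```text
table z -3.055592312284361e-06
L (array([ 0.50911881, -0.37782102]), 307, np.float64(0.0022570422230271153), array([ 0.5079696 , -0.37678762]))
[-0.00249948  0.08383692  0.08565989  0.08845858]
M (array([ 0.42562518, -0.13438542]), 232, np.float64(0.002168791669688843), array([ 0.42451762, -0.13362149]))
[-0.0036809   0.065808    0.0673021   0.06995729]
S (array([0.43142767, 0.15002017]), 178, np.float64(0.0022089122556177283), array([0.43009465, 0.14681398]))
[-0.00356523  0.04685578  0.04894066  0.05294583]
T (array([0.54211661, 0.38726386]), 125, np.float64(0.0023571430133854186), array([0.53981633, 0.38522592]))
[-0.00323216  0.02458195  0.03030895  0.03373091]
(239, 204) 238.99265785609398 203.12628487518356 681 [0.61742221 0.12069161 0.009     ] [0.61540138 0.12051538 0.01029274]
(278, 199) 277.59970674486806 198.4765395894428 682 [0.62475175 0.03879776 0.009     ] [0.62387004 0.03814562 0.00706509]
(316, 193) 315.97037037037035 193.82666666666665 675 [ 0.63209004 -0.04251657  0.009     ] [ 0.63343809 -0.04269009  0.01188128]
(355, 189) 354.5274566473988 189.11560693641619 692 [ 0.63953881 -0.12414916  0.009     ] [ 0.63981821 -0.1251736   0.00855348]
[[ 0.00732954 -0.08189384]
 [ 0.00733829 -0.08131434]
 [ 0.00744878 -0.08163259]] [0.08222119 0.08164479 0.08197172] 0.08194588111488359
```

View pics/crop1.png

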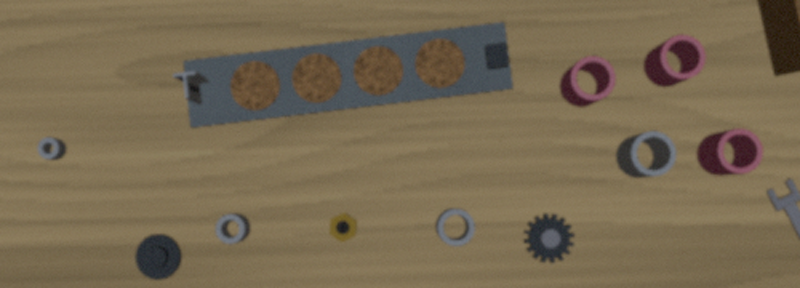

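The crop confirms four grey sleeves and three pink tubes. The upright is at the left (+y) end, so the sleeve order from +y is large, medium, small, tiny. I'll use one yaw (95.1°, jaws across the board) for everything. I turn first.

carry_out --pt "0 0 0 0 0 -1 0" --pt "0 0 0 0 0 -1 0" --pt "0 0 0 0 0 -1 0" --pt "0 0 0 0 0 -1 0" --pt "0 0 0 0 0 -1 0" --force 40

```text
clock: 0.52
position: [0.2501, -0.5726, 0.231]
tool_rot: [-3.141, -0.0, 0.941]
force: [-0.0, -0.8, 0.3]
grip_width: 0.0853
```

carry_out --pt "0 0 0 0 0 -1 0" --pt "0 0 0 0 0 -1 0" --pt "0 0 0 0 0 -1 0" --pt "0 0 0 0 0 -0.9 0" --pt "0 0 0 0 0 0 0"

```text
clock: 0.93
position: [0.2499, -0.5727, 0.231]
tool_rot: [-3.141, -0.001, 1.348]
force: [0.5, 0.4, 0.4]
grip_width: 0.0855
```

```bash
cat > d.py <<'E'
import sys,numpy as np
from workcell import bot
from scipy.spatial.transform import Rotation as R
def delta(p):
    s=bot.observe();r=R.from_euler("xyz",s["tool_rot"]);print("t",s["clock"].round(2) if hasattr(s["clock"],"round") else s["clock"],"pos",s["position"].round(4),"rpy",np.degrees(s["tool_rot"]).round(2),"w",round(s["grip_width"],4),"F",s["force"].round(1))
    print("shift mm",(r.inv().apply(np.array(p)-s["position"])*1000).round(1),"turn z(6deg)",round((s["tool_rot"][2]-np.radians(95.1))/np.radians(6),2))
    print("tilt",(r.inv()*R.from_euler("xyz",[180,0,95.1],degrees=True)).as_rotvec(degrees=True).round(2)/6)
if __name__=="__main__":delta([float(a) for a in sys.argv[1:4]])
E
python3 d.py .509 -.378 .16
```

```text
t 0.9333 pos [ 0.2499 -0.5727  0.231 ] rpy [-1.7998e+02 -4.0000e-02  7.7260e+01] w 0.0855 F [0.5 0.4 0.4]
shift mm [246.9 209.8  71. ] turn z(6deg) -2.97
tilt [-1.66666667e-03 -6.66666667e-03 -2.97333333e+00]
```

carry_out --pt "0 0 0 0 0 -1 0" --pt "0 0 0 0 0 -1 0" --pt "0 0 0 0 0 -0.97 0" --pt "20 34 0 0 0 0 0" --pt "20 34 0 0 0 0 0"

```text
clock: 1.35
position: [0.3132, -0.5278, 0.2309]
tool_rot: [-3.141, -0.0, 1.647]
force: [1.5, -1.1, -0.1]
grip_width: 0.0859
```

carry_out --pt "20 34 0 0 0 0 0" --pt "20 34 0 0 0 0 0" --pt "20 34 15 0 0 0 0" --pt "20 34 15 0 0 0 0" --pt "20 34 15 0 0 0 0"

```text
clock: 1.77
position: [0.4756, -0.4129, 0.1863]
tool_rot: [3.142, 0.0, 1.651]
force: [1.1, -0.7, -0.1]
grip_width: 0.0858
```

carry_out --pt "20 30 15 0 0 0 0" --pt "11 7 10 0 0 0 0" --pt "0 0 0 0 0 0 0" --pt "0 0 0 0 0 0 0"

```text
clock: 2.1
position: [0.5086, -0.3794, 0.1612]
tool_rot: [-3.14, -0.001, 1.654]
force: [-1.2, -0.4, -0.3]
grip_width: 0.0852
```

```bash
python3 d.py .5091 -.3778 .030
python3 - <<'E'
from workcell import bot
import cv2
f=bot.grab_frame("wrist");cv2.imwrite("pics/w1.png",f["color"][:,:,::-1]);print(f["K"],f["T_tool_cam"])
E
```

```text
t 2.1 pos [ 0.5086 -0.3794  0.1612] rpy [-1.7993e+02 -5.0000e-02  9.4740e+01] w 0.0852 F [-1.2 -0.4 -0.3]
shift mm [  1.4   0.8 131.2] turn z(6deg) -0.06
tilt [-0.01166667 -0.00833333 -0.06      ]
[[425.75862715   0.         321.2200256 ]
 [  0.         425.75862715 234.84990241]
 [  0.           0.           1.        ]] [[ 5.78856468e-04 -9.65630309e-01 -2.59918778e-01  6.55075955e-02]
 [ 9.99999697e-01  4.23713948e-04  6.52916513e-04  1.03873643e-03]
 [-5.20344763e-04 -2.59919077e-01  9.65630262e-01 -1.43719504e-01]
 [ 0.00000000e+00  0.00000000e+00  0.00000000e+00  1.00000000e+00]]
```

View pics/w1.png

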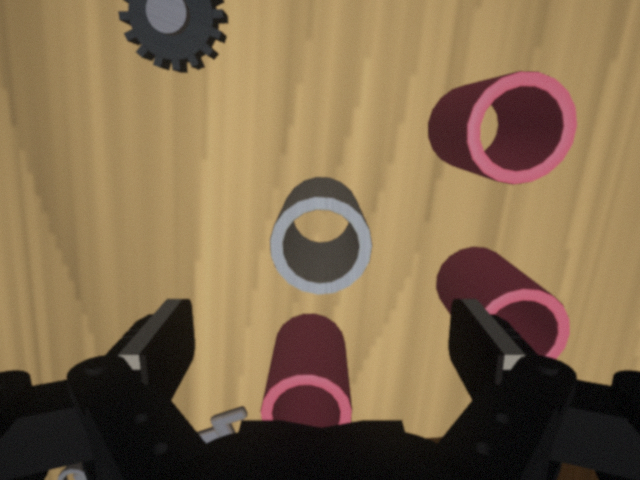

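The grey sleeve's rim is centred at about (321,245), within about 1 mm of the top-camera estimate. The pink tubes at (520,127), (525,325) and (307,410) clear the fingers. I descend, grip and lift.

carry_out --pt "1 1 32 0 0 -0.06 0" --pt "0 0 35 0 0 0 0" --pt "0 0 35 0 0 0 0" --pt "0 0 20 0 0 0 0" --pt "0 0 9 0 0 0 0"

```text
clock: 2.57
position: [0.5074, -0.3799, 0.0284]
tool_rot: [-3.139, -0.001, 1.658]
force: [0.7, 0.4, 0.2]
grip_width: 0.0853
```

carry_out --pt "0 0 0 0 0 0 0" --pt "0 0 0 0 0 0 255" --pt "0 0 0 0 0 0 255" --pt "0 0 0 0 0 0 255" --pt "0 0 0 0 0 0 255" --force 40

```text
clock: 2.98
position: [0.51, -0.3801, 0.033]
tool_rot: [3.14, 0.002, 1.66]
force: [-3.4, 0.2, 10.5]
grip_width: 0.0563
```

carry_out --pt "0 0 0 0 0 0 255" --pt "0 0 0 0 0 0 255" --pt "0 0 0 0 0 0 255" --pt "0 0 0 0 0 0 255" --pt "0 0 0 0 0 0 255"

```text
clock: 3.4
position: [0.51, -0.3801, 0.033]
tool_rot: [3.14, 0.002, 1.66]
force: [-3.0, -0.3, 10.5]
grip_width: 0.0558
```

```bash
python3 d.py .6174 .1207 .16
```

```text
t 3.4 pos [ 0.51   -0.3801  0.033 ] rpy [1.7992e+02 1.2000e-01 9.5130e+01] w 0.0558 F [-3.  -0.3 10.5]
shift mm [ 488.9  152.  -127.8] turn z(6deg) 0.01
tilt [0.01333333 0.02       0.005     ]
```

carry_out --pt "0 0 -15 0 0 0 255" --pt "0 0 -35 0 0 0 255" --pt "0 0 -35 0 0 0 255" --pt "0 0 -30 0 0 0 255" --pt "0 0 -15 0 0 0 255"

```text
clock: 3.82
position: [0.5107, -0.3798, 0.1667]
tool_rot: [3.137, 0.004, 1.661]
force: [0.3, -0.1, -3.6]
grip_width: 0.0563
```

carry_out --pt "20 5 0 0 0 0 255" --pt "38 12 0 0 0 0 255" --pt "38 12 0 0 0 0 255" --pt "38 12 0 0 0 0 255" --pt "38 12 0 0 0 0 255"

```text
clock: 4.23
position: [0.547, -0.2014, 0.1628]
tool_rot: [3.14, 0.001, 1.661]
force: [1.9, -0.5, -4.2]
grip_width: 0.0556
```

carry_out --pt "38 12 0 0 0 0 255" --pt "38 12 0 0 0 0 255" --pt "38 12 0 0 0 0 255" --pt "38 12 0 0 0 0 255" --pt "38 12 0 0 0 0 255"

```text
clock: 4.65
position: [0.5897, -0.0065, 0.1628]
tool_rot: [3.14, 0.0, 1.661]
force: [2.5, -0.3, -2.0]
grip_width: 0.0564
```

carry_out --pt "38 12 0 0 0 0 255" --pt "38 12 0 0 0 0 255" --pt "30 10 0 0 0 0 255" --pt "16 5 0 0 0 0 255" --pt "0 0 0 0 0 0 255"

```text
clock: 5.07
position: [0.6174, 0.1221, 0.1626]
tool_rot: [3.14, -0.003, 1.666]
force: [0.0, -0.5, -3.2]
grip_width: 0.056
```

carry_out --pt "0 0 0 0 0 0 255" --pt "0 0 0 0 0 0 255" --pt "0 0 0 0 0 0 255"

```text
clock: 5.32
position: [0.6174, 0.1153, 0.1616]
tool_rot: [3.141, 0.001, 1.66]
force: [0.1, -0.0, -3.3]
grip_width: 0.0559
```

```bash
python3 d.py .6174 .1192 .041
python3 - <<'E'
from workcell import bot
import cv2
f=bot.grab_frame("wrist");cv2.imwrite("pics/w2.png",f["color"][:,:,::-1])
E
```

```text
t 5.3167 pos [0.6174 0.1153 0.1616] rpy [1.7997e+02 3.0000e-02 9.5080e+01] w 0.0559 F [ 0.1 -0.  -3.3]
shift mm [  4.    0.3 120.6] turn z(6deg) -0.0
tilt [ 0.005       0.005      -0.00333333]
```

View pics/w2.png

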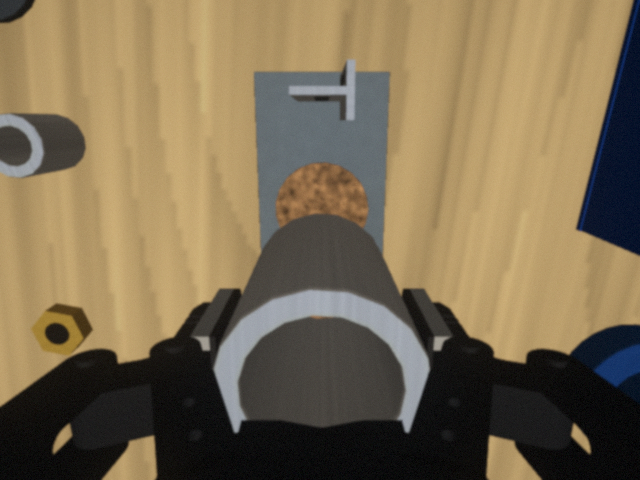

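The held large sleeve is upright over the first pad, and the pad's visible edge is at (322,163). Both cameras say to move about 4.5 mm further along the row. I lower it.

carry_out --pt "4.5 0.5 25 0 0 0 255" --pt "0 0 35 0 0 0 255" --pt "0 0 30 0 0 0 255" --pt "0 0 16 0 0 0 255" --pt "0 0 9 0 0 0 255"

```text
clock: 5.78
position: [0.6163, 0.12, 0.0437]
tool_rot: [-3.139, 0.001, 1.66]
force: [-0.3, 0.4, -3.6]
grip_width: 0.0561
```

carry_out --pt "0 0 1 0 0 0 255" --pt "0 0 1 0 0 0 255" --pt "0 0 0 0 0 0 255" --pt "0 0 0 0 0 0 255"

```text
clock: 6.12
position: [0.6181, 0.1212, 0.0453]
tool_rot: [3.14, -0.0, 1.661]
force: [0.4, -0.7, -3.4]
grip_width: 0.0562
```

```bash
python3 d.py .6174 .1197 .042
```

```text
t 6.1167 pos [0.6181 0.1212 0.0453] rpy [ 1.7989e+02 -1.0000e-02  9.5150e+01] w 0.0562 F [ 0.4 -0.7 -3.4]
shift mm [-1.4 -0.9  3.3] turn z(6deg) 0.01
tilt [ 0.01833333 -0.00166667  0.00833333]
```

carry_out --pt "-1 -0.5 1 0 0 0 255" --pt "0 0 1 0 0 0 255" --pt "0 0 1 0 0 0 255" --pt "0 0 0 0 0 0 255" --pt "0 0 0 0 0 0 255"

```text
clock: 6.53
position: [0.6173, 0.12, 0.0421]
tool_rot: [3.141, 0.0, 1.661]
force: [-5.6, -0.9, 14.6]
grip_width: 0.0559
```

```bash
python3 d.py .6174 .1197 .042
```

```text
t 6.5333 pos [0.6173 0.12   0.0421] rpy [1.7995e+02 2.0000e-02 9.5160e+01] w 0.0559 F [-5.6 -0.9 14.6]
shift mm [-0.3  0.1  0.1] turn z(6deg) 0.01
tilt [0.00833333 0.00333333 0.01      ]
```

carry_out --pt "0 0 -0.5 0 0 0 255" --pt "0 0 0 0 0 0 0" --pt "0 0 0 0 0 0 0" --pt "0 0 0 0 0 0 0" --pt "0 0 0 0 0 0 0"

```text
clock: 6.95
position: [0.617, 0.1202, 0.0414]
tool_rot: [3.141, -0.0, 1.661]
force: [0.9, 0.3, -0.5]
grip_width: 0.0851
```

carry_out --pt "0 0 0 0 0 0 0" --pt "0 0 -15 0 0 0 0" --pt "0 0 -35 0 0 0 0" --pt "0 0 -35 0 0 0 0" --pt "0 0 -35 0 0 0 0"

```text
clock: 7.37
position: [0.6165, 0.1202, 0.1626]
tool_rot: [-3.141, -0.0, 1.661]
force: [1.2, -0.3, 0.6]
grip_width: 0.0859
```

```bash
python3 d.py .4256 -.1344 .16
```

```text
t 7.3667 pos [0.6165 0.1202 0.1626] rpy [-1.7995e+02 -1.0000e-02  9.5190e+01] w 0.0859 F [ 1.2 -0.3  0.6]
shift mm [-236.3 -213.2    2.8] turn z(6deg) 0.01
tilt [-0.00833333 -0.00166667  0.015     ]
```

carry_out --pt "-20 -18 0 0 0 0 0" --pt "-30 -27 0 0 0 0 0" --pt "-30 -27 0 0 0 0 0" --pt "-30 -27 0 0 0 0 0" --pt "-30 -27 0 0 0 0 0"

```text
clock: 7.78
position: [0.5027, -0.0319, 0.1614]
tool_rot: [3.141, 0.0, 1.661]
force: [1.5, -0.1, 1.1]
grip_width: 0.0851
```

carry_out --pt "-30 -27 0 0 0 0 0" --pt "-30 -27 0 0 0 0 0" --pt "-24 -22 0 0 0 0 0" --pt "-12 -11 0 0 0 0 0" --pt "0 0 0 0 0 0 0"

```text
clock: 8.2
position: [0.4238, -0.1372, 0.1614]
tool_rot: [-3.14, 0.001, 1.656]
force: [1.5, -0.1, 0.3]
grip_width: 0.0858
```

carry_out --pt "0 0 0 0 0 0 0" --pt "0 0 0 0 0 0 0" --pt "0 0 0 0 0 0 0"

```text
clock: 8.45
position: [0.4268, -0.1331, 0.1614]
tool_rot: [3.141, -0.0, 1.663]
force: [-0.2, 0.1, -0.4]
grip_width: 0.0852
```

```bash
python3 d.py .4256 -.1344 .020
python3 - <<'E'
from m import *
from workcell import bot
f=bot.grab_frame("top")
try:
    P=cloud(f);c=project(f,np.array([.617,.121,.093]));print(c,ring(P,f,tuple(c.round().astype(int)),.028,.084,base=.009))
except Exception as e:print(e)
f=bot.grab_frame("wrist");cv2.imwrite("pics/w3.png",f["color"][:,:,::-1])
E
```

```text
t 8.45 pos [ 0.4268 -0.1331  0.1614] rpy [ 1.7997e+02 -2.0000e-02  9.5260e+01] w 0.0852 F [-0.2  0.1 -0.4]
shift mm [ -1.2  -1.4 141.4] turn z(6deg) 0.03
tilt [ 0.005      -0.00333333  0.02666667]
[232.22201078 198.12944146] (array([0.61750995, 0.1207288 ]), 301, np.float64(0.002257449051911187), array([0.61727052, 0.12143353]))
```

View pics/w3.png

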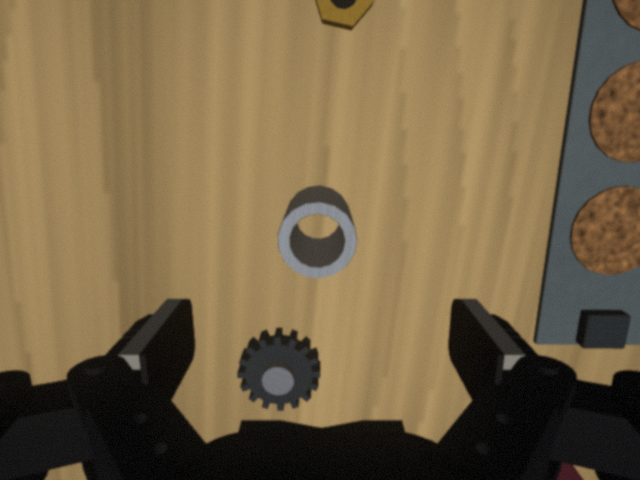

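The large sleeve is within 0.2 mm of its pad centre. The medium sleeve's rim is at (317,240), which agrees with the top estimate, and the gear at (279,370) is clear.

carry_out --pt "-1.5 -1.4 30 0 0 0 0" --pt "0 0 37 0 0 0 0" --pt "0 0 37 0 0 0 0" --pt "0 0 25 0 0 0 0" --pt "0 0 12 0 0 0 0"

```text
clock: 8.97
position: [0.4238, -0.1346, 0.0174]
tool_rot: [-3.138, -0.002, 1.663]
force: [0.1, 0.7, 0.3]
grip_width: 0.0851
```

carry_out --pt "0 0 0 0 0 0 0" --pt "0 0 0 0 0 0 0" --pt "0 0 0 0 0 0 255" --pt "0 0 0 0 0 0 255" --pt "0 0 0 0 0 0 255"

```text
clock: 9.38
position: [0.4254, -0.1359, 0.0213]
tool_rot: [3.14, 0.001, 1.661]
force: [-0.3, 0.2, -1.0]
grip_width: 0.052
```

carry_out --pt "0 0 0 0 0 0 255" --pt "0 0 0 0 0 0 255" --pt "0 0 0 0 0 0 255" --pt "0 0 0 0 0 0 255"

```text
clock: 9.72
position: [0.4254, -0.136, 0.0214]
tool_rot: [3.14, 0.001, 1.661]
force: [-2.2, 0.5, 15.6]
grip_width: 0.0465
```

```bash
python3 d.py .6248 .0388 .15
```

```text
t 9.7167 pos [ 0.4254 -0.136   0.0214] rpy [1.7991e+02 5.0000e-02 9.5160e+01] w 0.0465 F [-2.2  0.5 15.6]
shift mm [ 156.   214.5 -128.3] turn z(6deg) 0.01
tilt [0.015      0.00833333 0.01      ]
```

carry_out --pt "0 0 -15 0 0 0 255" --pt "0 0 -35 0 0 0 255" --pt "0 0 -35 0 0 0 255" --pt "0 0 -30 0 0 0 255" --pt "0 0 -15 0 0 0 255"

```text
clock: 10.13
position: [0.4257, -0.136, 0.1541]
tool_rot: [3.138, 0.002, 1.661]
force: [1.2, -0.5, -1.4]
grip_width: 0.0463
```

carry_out --pt "12 17 0 0 0 0 255" --pt "21 29 0 0 0 0 255" --pt "21 29 0 0 0 0 255" --pt "21 29 0 0 0 0 255" --pt "21 29 0 0 0 0 255"

```text
clock: 10.55
position: [0.5497, -0.0271, 0.151]
tool_rot: [3.141, 0.0, 1.661]
force: [-0.1, -0.8, -1.3]
grip_width: 0.0461
```

carry_out --pt "21 29 0 0 0 0 255" --pt "20 28 0 0 0 0 255" --pt "12 16 0 0 0 0 255" --pt "6.5 8.5 0 0 0 0 255" --pt "0 0 0 0 0 0 255"

```text
clock: 10.97
position: [0.6252, 0.0403, 0.1504]
tool_rot: [3.141, -0.001, 1.663]
force: [-0.5, 1.0, -1.7]
grip_width: 0.0466
```

carry_out --pt "0 0 0 0 0 0 255" --pt "0 0 0 0 0 0 255" --pt "0 0 0 0 0 0 255"

```text
clock: 11.22
position: [0.6238, 0.0371, 0.1506]
tool_rot: [-3.141, 0.001, 1.66]
force: [1.0, -0.2, -1.2]
grip_width: 0.0463
```

```bash
python3 d.py .6248 .0383 .0305
python3 - <<'E'
from workcell import bot
import cv2
f=bot.grab_frame("wrist");cv2.imwrite("pics/w4.png",f["color"][:,:,::-1])
E
```

```text
t 11.2167 pos [0.6238 0.0371 0.1506] rpy [-1.7998e+02  4.0000e-02  9.5100e+01] w 0.0463 F [ 1.  -0.2 -1.2]
shift mm [  1.2   1.2 120.1] turn z(6deg) -0.0
tilt [-0.00333333  0.00666667 -0.        ]
```

View pics/w4.png

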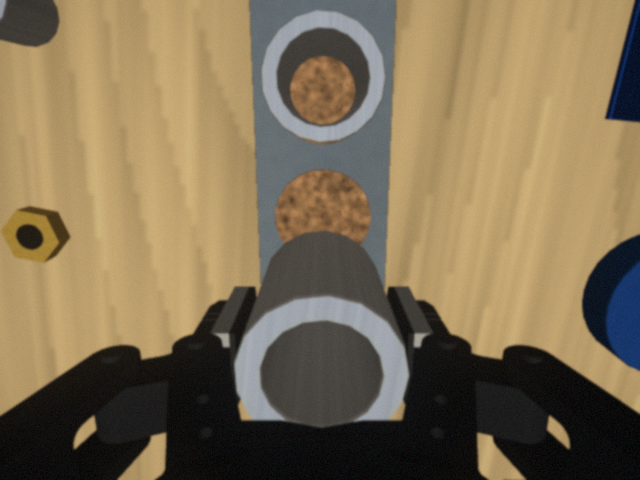

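The medium sleeve is held upright. The second pad's far edge is at (323,170) and the sleeve's bottom edge at (322,232), so it needs about 1.5 mm more along the row. The large sleeve, at (323,77), is centred on its pad.

carry_out --pt "1.5 1 25 0 0 0 255" --pt "0 0 35 0 0 0 255" --pt "0 0 30 0 0 0 255" --pt "0 0 16 0 0 0 255" --pt "0 0 9 0 0 0 255"

```text
clock: 11.68
position: [0.6239, 0.0393, 0.0332]
tool_rot: [-3.139, 0.0, 1.661]
force: [0.0, -0.5, -2.4]
grip_width: 0.0463
```

carry_out --pt "0 0 2 0 0 0 255" --pt "0 0 1 0 0 0 255" --pt "0 0 1 0 0 0 255" --pt "0 0 0 0 0 0 255" --pt "0 0 0 0 0 0 255"

```text
clock: 12.1
position: [0.6258, 0.04, 0.0324]
tool_rot: [3.14, 0.0, 1.661]
force: [0.5, 0.7, -2.0]
grip_width: 0.0463
```

```bash
python3 d.py .6248 .0383 .0305
```

```text
t 12.1 pos [0.6258 0.04   0.0324] rpy [179.92   0.    95.16] w 0.0463 F [ 0.5  0.7 -2. ]
shift mm [-1.6 -1.2  1.9] turn z(6deg) 0.01
tilt [0.01333333 0.         0.01      ]
```

carry_out --pt "-1.2 -0.8 1 0 0 0 255" --pt "0 0 1 0 0 0 255" --pt "0 0 0.5 0 0 0 255" --pt "0 0 0 0 0 0 255" --pt "0 0 0 0 0 0 255"

```text
clock: 12.52
position: [0.625, 0.0386, 0.0305]
tool_rot: [3.141, 0.001, 1.661]
force: [-8.1, -1.1, 23.1]
grip_width: 0.0467
```

```bash
python3 d.py .6248 .0383 .0305
```

```text
t 12.5167 pos [0.625  0.0386 0.0305] rpy [1.7994e+02 3.0000e-02 9.5160e+01] w 0.0467 F [-8.1 -1.1 23.1]
shift mm [-0.3 -0.2 -0. ] turn z(6deg) 0.01
tilt [0.01  0.005 0.01 ]
```

carry_out --pt "0 0 -0.7 0 0 0 255" --pt "0 0 0 0 0 0 0" --pt "0 0 0 0 0 0 0" --pt "0 0 0 0 0 0 0" --pt "0 0 0 0 0 0 0"

```text
clock: 12.93
position: [0.6246, 0.0388, 0.0295]
tool_rot: [-3.142, -0.0, 1.661]
force: [-0.1, -0.5, 0.6]
grip_width: 0.0854
```

carry_out --pt "0 0 0 0 0 0 0" --pt "0 0 -20 0 0 0 0" --pt "0 0 -35 0 0 0 0" --pt "0 0 -40 0 0 0 0" --pt "0 0 -35 0 0 0 0"

```text
clock: 13.35
position: [0.6244, 0.039, 0.1615]
tool_rot: [-3.141, -0.0, 1.661]
force: [0.1, -0.2, 0.4]
grip_width: 0.0855
```

carry_out --pt "10 -15 0 0 0 0 0" --pt "20 -28 0 0 0 0 0" --pt "20 -28 0 0 0 0 0" --pt "20 -28 0 0 0 0 0" --pt "20 -28 0 0 0 0 0"

```text
clock: 13.77
position: [0.4885, 0.1174, 0.1596]
tool_rot: [3.141, 0.0, 1.661]
force: [1.2, 2.0, -0.3]
grip_width: 0.086
```

carry_out --pt "20 -28 0 0 0 0 0" --pt "12 -18 0 0 0 0 0" --pt "6 -10 0 0 0 0 0" --pt "0 0 0 0 0 0 0" --pt "0 0 0 0 0 0 0"

```text
clock: 14.18
position: [0.4314, 0.1497, 0.1598]
tool_rot: [3.141, 0.0, 1.661]
force: [0.6, -1.2, -0.3]
grip_width: 0.0854
```

carry_out --pt "0 0 0 0 0 0 0" --pt "0 0 0 0 0 0 0"

```text
clock: 14.35
position: [0.4317, 0.1492, 0.1594]
tool_rot: [3.142, -0.0, 1.66]
force: [-0.3, 0.0, -0.4]
grip_width: 0.0858
```

```bash
python3 d.py .4314 .1500 .012
python3 - <<'E'
from m import *
from workcell import bot
f=bot.grab_frame("top");P=cloud(f)
for p,r,h in(((.6174,.1207,.093),.028,.084),((.6248,.0388,.075),.0235,.066)):
    c=project(f,np.array(p));print(ring(P,f,tuple(c.round().astype(int)),r,h,base=.009)[:3])
f=bot.grab_frame("wrist");cv2.imwrite("pics/w5.png",f["color"][:,:,::-1])
E
```

```text
t 14.35 pos [0.4317 0.1492 0.1594] rpy [180.    -0.    95.09] w 0.0858 F [-0.3  0.  -0.4]
shift mm [  0.8  -0.3 147.4] turn z(6deg) -0.0
tilt [ 0.         -0.         -0.00166667]
(array([0.61745998, 0.12059728]), 308, np.float64(0.0022595560763608875))
(array([0.62512759, 0.03980776]), 240, np.float64(0.002279547103315749))
```

View pics/w5.png

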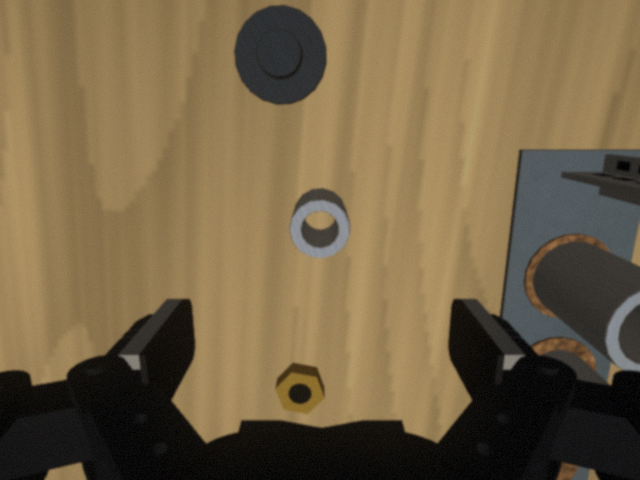

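The medium sleeve is 1 mm off its pad centre, which is fine. The small sleeve's rim is at (320,228) and the flange and nut are clear. I pick it.

carry_out --pt "1 0 30 0 0 0 0" --pt "0 0 38 0 0 0 0" --pt "0 0 38 0 0 0 0" --pt "0 0 28 0 0 0 0" --pt "0 0 12 0 0 0 0"

```text
clock: 14.87
position: [0.4295, 0.15, 0.0102]
tool_rot: [-3.138, 0.001, 1.661]
force: [0.1, -1.0, 0.4]
grip_width: 0.0852
```

carry_out --pt "0 0 0 0 0 0 0" --pt "0 0 0 0 0 0 0" --pt "0 0 0 0 0 0 255" --pt "0 0 0 0 0 0 255" --pt "0 0 0 0 0 0 255"

```text
clock: 15.28
position: [0.4315, 0.1508, 0.0146]
tool_rot: [3.14, -0.001, 1.661]
force: [0.2, -0.9, 0.4]
grip_width: 0.0516
```

carry_out --pt "0 0 0 0 0 0 255" --pt "0 0 0 0 0 0 255" --pt "0 0 0 0 0 0 255" --pt "0 0 0 0 0 0 255" --pt "0 0 0 0 0 0 255"

```text
clock: 15.7
position: [0.4313, 0.1508, 0.0145]
tool_rot: [3.14, -0.0, 1.661]
force: [-1.4, -1.2, 16.2]
grip_width: 0.0366
```

```bash
python3 d.py .6321 -.043 .15
```

```text
t 15.7 pos [0.4313 0.1508 0.0145] rpy [179.91  -0.    95.17] w 0.0366 F [-1.4 -1.2 16.2]
shift mm [-211.1  182.7 -135.3] turn z(6deg) 0.01
tilt [ 0.015      -0.          0.01166667]
```

carry_out --pt "0 0 -17 0 0 0 255" --pt "0 0 -36 0 0 0 255" --pt "0 0 -36 0 0 0 255" --pt "0 0 -30 0 0 0 255" --pt "0 0 -16 0 0 0 255"

```text
clock: 16.12
position: [0.4315, 0.1511, 0.1521]
tool_rot: [3.138, -0.001, 1.661]
force: [0.3, 0.1, 0.2]
grip_width: 0.0366
```

carry_out --pt "-15 13 0 0 0 0 255" --pt "-30 26 0 0 0 0 255" --pt "-30 26 0 0 0 0 255" --pt "-30 26 0 0 0 0 255" --pt "-30 26 0 0 0 0 255"

```text
clock: 16.53
position: [0.5605, 0.025, 0.1491]
tool_rot: [3.141, 0.0, 1.661]
force: [0.5, 2.2, -0.4]
grip_width: 0.0368
```

carry_out --pt "-30 26 0 0 0 0 255" --pt "-24 21 0 0 0 0 255" --pt "-14 12 0 0 0 0 255" --pt "-7 6.5 0 0 0 0 255" --pt "0 0 0 0 0 0 255"

```text
clock: 16.95
position: [0.632, -0.0434, 0.1484]
tool_rot: [3.141, 0.0, 1.659]
force: [-0.4, -0.4, -0.1]
grip_width: 0.0369
```

carry_out --pt "0 0 0 0 0 0 255" --pt "0 0 0 0 0 0 255" --pt "0 0 0 0 0 0 255"

```text
clock: 17.2
position: [0.6308, -0.0406, 0.1489]
tool_rot: [-3.142, -0.0, 1.663]
force: [-0.1, 0.2, -0.6]
grip_width: 0.0368
```

```bash
python3 d.py .6321 -.042 .0235
python3 - <<'E'
from workcell import bot
import cv2
f=bot.grab_frame("wrist");cv2.imwrite("pics/w6.png",f["color"][:,:,::-1])
E
```

```text
t 17.2 pos [ 0.6308 -0.0406  0.1489] rpy [-1.800e+02 -1.000e-02  9.526e+01] w 0.0368 F [-0.1  0.2 -0.6]
shift mm [ -1.5   1.2 125.4] turn z(6deg) 0.03
tilt [-0.         -0.00166667  0.02666667]
```

View pics/w6.png

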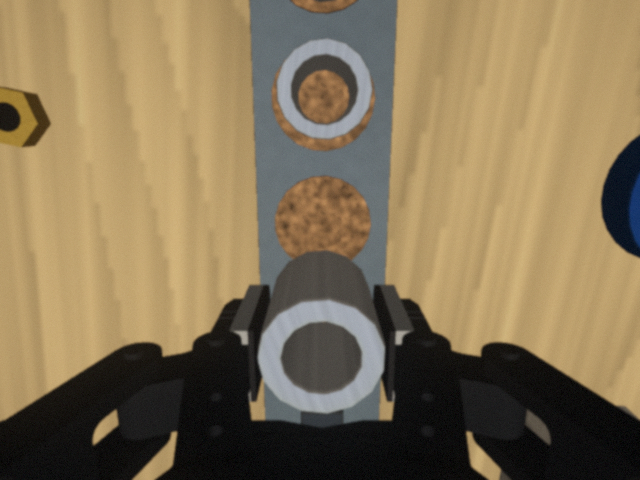

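The third pad's far edge is at (323,176) and the held sleeve's bottom edge at (322,250), so it needs about −1.3 mm along the row. Both placed sleeves stand.

carry_out --pt "-1.3 1 25 0 0 0 255" --pt "0 0 35 0 0 0 255" --pt "0 0 33 0 0 0 255" --pt "0 0 18 0 0 0 255" --pt "0 0 9 0 0 0 255"

```text
clock: 17.67
position: [0.6309, -0.0424, 0.026]
tool_rot: [-3.138, -0.001, 1.662]
force: [0.0, -0.2, -0.7]
grip_width: 0.0366
```

carry_out --pt "0 0 2 0 0 0 255" --pt "0 0 1 0 0 0 255" --pt "0 0 0 0 0 0 255" --pt "0 0 0 0 0 0 255"

```text
clock: 18.0
position: [0.6333, -0.0431, 0.027]
tool_rot: [3.14, 0.0, 1.661]
force: [0.1, -0.1, -0.7]
grip_width: 0.0367
```

```bash
python3 d.py .6321 -.042 .0235
```

```text
t 18.0 pos [ 0.6333 -0.0431  0.027 ] rpy [1.7989e+02 2.0000e-02 9.5160e+01] w 0.0367 F [ 0.1 -0.1 -0.7]
shift mm [ 1.2 -1.1  3.5] turn z(6deg) 0.01
tilt [0.01833333 0.00333333 0.01      ]
```

carry_out --pt "1.1 -1 1.5 0 0 0 255" --pt "0 0 1 0 0 0 255" --pt "0 0 1 0 0 0 255" --pt "0 0 0 0 0 0 255" --pt "0 0 0 0 0 0 255"

```text
clock: 18.42
position: [0.6317, -0.042, 0.0235]
tool_rot: [3.141, 0.0, 1.661]
force: [-7.3, 0.3, 21.2]
grip_width: 0.037
```

```bash
python3 d.py .6321 -.042 .0235
```

```text
t 18.4167 pos [ 0.6317 -0.042   0.0235] rpy [1.7995e+02 2.0000e-02 9.5170e+01] w 0.037 F [-7.3  0.3 21.2]
shift mm [-0.1  0.4  0. ] turn z(6deg) 0.01
tilt [0.00833333 0.00333333 0.01166667]
```

carry_out --pt "0 0 -0.7 0 0 0 255" --pt "0 0 0 0 0 0 0" --pt "0 0 0 0 0 0 0" --pt "0 0 0 0 0 0 0" --pt "0 0 0 0 0 0 0"

```text
clock: 18.83
position: [0.6314, -0.0421, 0.0227]
tool_rot: [-3.141, -0.0, 1.661]
force: [0.2, -0.1, -0.6]
grip_width: 0.0824
```

carry_out --pt "0 0 0 0 0 0 0" --pt "0 0 -20 0 0 0 0" --pt "0 0 -40 0 0 0 0" --pt "0 0 -40 0 0 0 0" --pt "0 0 -35 0 0 0 0"

```text
clock: 19.25
position: [0.6314, -0.042, 0.1599]
tool_rot: [3.141, -0.0, 1.661]
force: [1.0, -0.3, 0.0]
grip_width: 0.0853
```

carry_out --pt "20 -2 0 0 0 0 0" --pt "38 -4.5 0 0 0 0 0" --pt "38 -4.5 0 0 0 0 0" --pt "38 -4.5 0 0 0 0 0" --pt "38 -4.5 0 0 0 0 0"

```text
clock: 19.67
position: [0.5954, 0.1289, 0.1579]
tool_rot: [3.141, -0.0, 1.661]
force: [0.4, -0.3, -0.2]
grip_width: 0.085
```

carry_out --pt "38 -4.5 0 0 0 0 0" --pt "38 -4.5 0 0 0 0 0" --pt "38 -4.5 0 0 0 0 0" --pt "38 -4.5 0 0 0 0 0" --pt "38 -4.5 0 0 0 0 0"

```text
clock: 20.08
position: [0.5558, 0.3163, 0.1578]
tool_rot: [3.142, 0.0, 1.661]
force: [1.0, -0.2, -0.2]
grip_width: 0.0854
```

carry_out --pt "38 -4.5 0 0 0 0 0" --pt "24 -3 0 0 0 0 0" --pt "11 -1 0 0 0 0 0" --pt "0 0 0 0 0 0 0" --pt "0 0 0 0 0 0 0"

```text
clock: 20.5
position: [0.5415, 0.3861, 0.1575]
tool_rot: [-3.141, 0.001, 1.661]
force: [0.6, -0.4, -0.1]
grip_width: 0.0855
```

carry_out --pt "0 0 0 0 0 0 0" --pt "0 0 0 0 0 0 0"

```text
clock: 20.67
position: [0.5423, 0.3848, 0.1578]
tool_rot: [3.141, 0.001, 1.659]
force: [0.6, -0.3, 0.1]
grip_width: 0.0855
```

```bash
python3 d.py .5421 .3873 .006
python3 - <<'E'
from m import *
from workcell import bot
f=bot.grab_frame("top");P=cloud(f)
for p,r,h in(((.6174,.1207,.093),.028,.084),((.6248,.0388,.075),.0235,.066),((.6321,-.0425,.057),.019,.048)):
    c=project(f,np.array(p));print(ring(P,f,tuple(c.round().astype(int)),r,h,base=.009)[:3])
f=bot.grab_frame("wrist");cv2.imwrite("pics/w7.png",f["color"][:,:,::-1])
E
```

```text
t 20.6667 pos [0.5423 0.3848 0.1578] rpy [1.7998e+02 4.0000e-02 9.5060e+01] w 0.0855 F [ 0.6 -0.3  0.1]
shift mm [  2.6  -0.  151.8] turn z(6deg) -0.01
tilt [ 0.00333333  0.00666667 -0.00666667]
(array([0.61739396, 0.12077886]), 305, np.float64(0.002265952899829782))
(array([0.62517501, 0.03982659]), 239, np.float64(0.0022595422382452324))
(array([ 0.63220452, -0.04205472]), 173, np.float64(0.0022182705137467396))
```

View pics/w7.png

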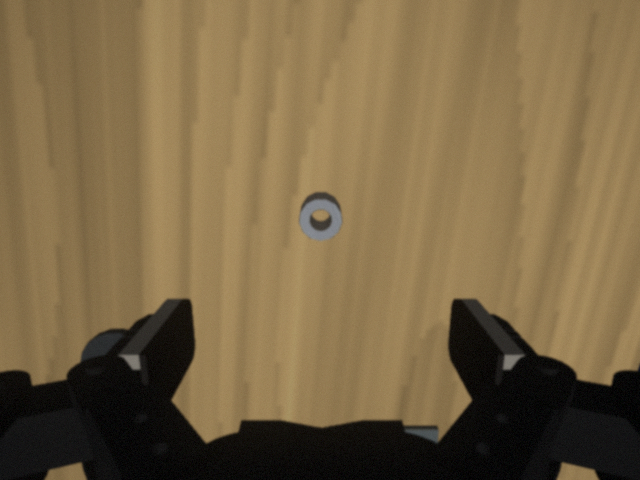

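All three placed sleeves measure within 1 mm of their pad centres. The tiny sleeve's rim is at (321,219). I go down gently at the end.

carry_out --pt "2.8 0.5 30 0 0 0 0" --pt "0 0 38 0 0 0 0" --pt "0 0 38 0 0 0 0" --pt "0 0 26 0 0 0 0" --pt "0 0 12 0 0 0 0"

```text
clock: 21.18
position: [0.5405, 0.3875, 0.0102]
tool_rot: [-3.138, 0.002, 1.661]
force: [0.1, -0.1, -1.1]
grip_width: 0.0852
```

carry_out --pt "0 0 4 0 0 0 0" --pt "0 0 2 0 0 0 0" --pt "0 0 2 0 0 0 0" --pt "0 0 0 0 0 0 0" --pt "0 0 0 0 0 0 0"

```text
clock: 21.6
position: [0.5424, 0.3897, 0.0072]
tool_rot: [3.14, -0.001, 1.661]
force: [0.9, -0.4, 1.3]
grip_width: 0.0851
```

```bash
python3 d.py .5423 .3878 .006
```

```text
t 21.6 pos [0.5424 0.3897 0.0072] rpy [ 1.7991e+02 -5.0000e-02  9.5160e+01] w 0.0851 F [ 0.9 -0.4  1.3]
shift mm [-1.9 -0.2  1.2] turn z(6deg) 0.01
tilt [ 0.015      -0.00833333  0.01      ]
```

carry_out --pt "-2 0 1 0 0 0 0" --pt "0 0 0 0 0 0 0" --pt "0 0 0 0 0 0 255" --pt "0 0 0 0 0 0 255" --pt "0 0 0 0 0 0 255"

```text
clock: 22.02
position: [0.5419, 0.3874, 0.0049]
tool_rot: [3.142, -0.0, 1.661]
force: [0.2, -0.1, -0.8]
grip_width: 0.0518
```

carry_out --pt "0 0 0 0 0 0 255" --pt "0 0 0 0 0 0 255" --pt "0 0 0 0 0 0 255" --pt "0 0 0 0 0 0 255" --pt "0 0 0 0 0 0 255"

```text
clock: 22.43
position: [0.5419, 0.3875, 0.005]
tool_rot: [3.141, -0.0, 1.661]
force: [-0.7, 0.4, 4.6]
grip_width: 0.0274
```

carry_out --pt "0 0 0 0 0 0 255" --pt "0 0 0 0 0 0 255"

```text
clock: 22.6
position: [0.542, 0.3875, 0.005]
tool_rot: [3.141, -0.0, 1.661]
force: [-1.4, -0.5, 5.7]
grip_width: 0.0276
```

```bash
python3 d.py .6395 -.1241 .15
```

```text
t 22.6 pos [0.542  0.3875 0.005 ] rpy [ 1.7999e+02 -1.0000e-02  9.5170e+01] w 0.0276 F [-1.4 -0.5  5.7]
shift mm [-518.2   51.1 -145.1] turn z(6deg) 0.01
tilt [ 0.00166667 -0.00166667  0.01166667]
```

carry_out --pt "0 0 -18 0 0 0 255" --pt "0 0 -36 0 0 0 255" --pt "0 0 -40 0 0 0 255" --pt "0 0 -34 0 0 0 255" --pt "0 0 -17 0 0 0 255"

```text
clock: 23.02
position: [0.5428, 0.3883, 0.1541]
tool_rot: [3.138, -0.002, 1.661]
force: [0.3, 1.1, 0.2]
grip_width: 0.0275
```

carry_out --pt "-20 2 0 0 0 0 255" --pt "-38 3.7 0 0 0 0 255" --pt "-38 3.7 0 0 0 0 255" --pt "-38 3.7 0 0 0 0 255" --pt "-38 3.7 0 0 0 0 255"

```text
clock: 23.43
position: [0.5741, 0.2158, 0.1497]
tool_rot: [-3.142, 0.0, 1.661]
force: [1.0, 0.1, -0.7]
grip_width: 0.0278
```

carry_out --pt "-38 3.7 0 0 0 0 255" --pt "-38 3.7 0 0 0 0 255" --pt "-38 3.7 0 0 0 0 255" --pt "-38 3.7 0 0 0 0 255" --pt "-38 3.7 0 0 0 0 255"

```text
clock: 23.85
position: [0.6096, 0.0281, 0.1497]
tool_rot: [-3.142, 0.0, 1.661]
force: [1.4, 0.2, 0.5]
grip_width: 0.0275
```

carry_out --pt "-38 3.7 0 0 0 0 255" --pt "-38 3.7 0 0 0 0 255" --pt "-38 3.7 0 0 0 0 255" --pt "-28 3 0 0 0 0 255" --pt "-14 1.5 0 0 0 0 255"

```text
clock: 24.27
position: [0.6391, -0.1289, 0.1494]
tool_rot: [-3.141, 0.002, 1.657]
force: [0.6, 0.4, -0.7]
grip_width: 0.0276
```

carry_out --pt "0 0 0 0 0 0 255" --pt "0 0 0 0 0 0 255" --pt "0 0 0 0 0 0 255" --pt "0 0 0 0 0 0 255"

```text
clock: 24.6
position: [0.6392, -0.1222, 0.1498]
tool_rot: [3.142, -0.001, 1.663]
force: [1.2, 1.3, -0.5]
grip_width: 0.0271
```

```bash
python3 d.py .6395 -.1241 .014
python3 - <<'E'
from workcell import bot
import cv2
f=bot.grab_frame("wrist");cv2.imwrite("pics/w8.png",f["color"][:,:,::-1])
E
```

```text
t 24.6 pos [ 0.6392 -0.1222  0.1498] rpy [ 1.800e+02 -4.000e-02  9.529e+01] w 0.0271 F [ 1.2  1.3 -0.5]
shift mm [-2.000e+00  1.000e-01  1.358e+02] turn z(6deg) 0.03
tilt [ 0.         -0.00666667  0.03166667]
```

View pics/w8.png

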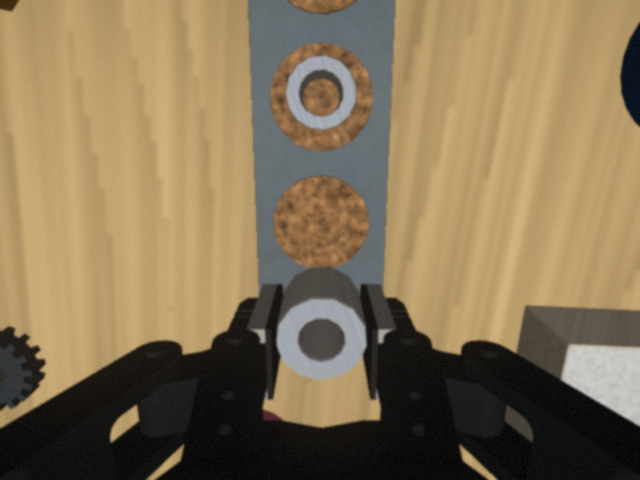

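The last pad is centred at about (321,222) with its far edge at v=176, and the tiny sleeve's bottom edge is at (321,266), so it needs about −2.5 mm. I lower it.

carry_out --pt "-2.3 0 27 0 0 -0.03 255" --pt "0 0 38 0 0 0 255" --pt "0 0 36 0 0 0 255" --pt "0 0 20 0 0 0 255" --pt "0 0 8 0 0 0 255"

```text
clock: 25.07
position: [0.6377, -0.1249, 0.0175]
tool_rot: [-3.138, -0.001, 1.666]
force: [0.5, 0.2, 0.0]
grip_width: 0.0275
```

carry_out --pt "0 0 3 0 0 0 255" --pt "0 0 1 0 0 0 255" --pt "0 0 0 0 0 0 255" --pt "0 0 0 0 0 0 255"

```text
clock: 25.4
position: [0.6403, -0.1262, 0.0184]
tool_rot: [3.14, 0.001, 1.664]
force: [-0.2, -0.2, -0.4]
grip_width: 0.0276
```

```bash
python3 d.py .6395 -.1245 .014
```

```text
t 25.4 pos [ 0.6403 -0.1262  0.0184] rpy [1.7988e+02 3.0000e-02 9.5350e+01] w 0.0276 F [-0.2 -0.2 -0.4]
shift mm [ 1.8 -0.7  4.4] turn z(6deg) 0.04
tilt [0.02       0.005      0.04166667]
```

carry_out --pt "1.6 -0.5 2 0 0 0 255" --pt "0 0 1.5 0 0 0 255" --pt "0 0 1 0 0 0 255" --pt "0 0 0 0 0 0 255" --pt "0 0 0 0 0 0 255"

```text
clock: 25.82
position: [0.6392, -0.1245, 0.0139]
tool_rot: [3.141, 0.0, 1.664]
force: [-7.1, 2.0, 22.1]
grip_width: 0.0277
```

```bash
python3 d.py .6395 -.1245 .014
```

```text
t 25.8167 pos [ 0.6392 -0.1245  0.0139] rpy [1.7994e+02 2.0000e-02 9.5350e+01] w 0.0277 F [-7.1  2.  22.1]
shift mm [-0.   0.3 -0.1] turn z(6deg) 0.04
tilt [0.01       0.00333333 0.04166667]
```

Seated. I release it, rise and move back clear of the top camera's view of the row.

carry_out --pt "0 0 -0.7 0 0 0 255" --pt "0 0 0 0 0 0 0" --pt "0 0 0 0 0 0 0" --pt "0 0 0 0 0 0 0" --pt "0 0 0 0 0 0 0"

```text
clock: 26.23
position: [0.6387, -0.1247, 0.0129]
tool_rot: [-3.141, -0.0, 1.664]
force: [-1.0, -0.5, 0.4]
grip_width: 0.0751
```

carry_out --pt "0 0 0 0 0 0 0" --pt "0 0 -20 0 0 0 0" --pt "0 0 -40 0 0 0 0" --pt "0 0 -40 0 0 0 0" --pt "0 0 -40 0 0 0 0"

```text
clock: 26.65
position: [0.6383, -0.1245, 0.1544]
tool_rot: [-3.141, -0.0, 1.664]
force: [0.5, 1.0, 0.3]
grip_width: 0.0853
```

carry_out --pt "-10 -20 -10 0 0 0 0" --pt "-20 -35 -10 0 0 0 0" --pt "-20 -35 0 0 0 0 0" --pt "-20 -35 0 0 0 0 0" --pt "-20 -30 0 0 0 0 0"

```text
clock: 27.07
position: [0.4906, -0.2297, 0.1731]
tool_rot: [-3.141, 0.0, 1.664]
force: [0.7, -1.3, -0.7]
grip_width: 0.0854
```

carry_out --pt "-10 -15 0 0 0 0 0" --pt "0 0 0 0 0 0 0" --pt "0 0 0 0 0 0 0" --pt "0 0 0 0 0 0 0" --pt "0 0 0 0 0 0 0"

```text
clock: 27.48
position: [0.4797, -0.2392, 0.1729]
tool_rot: [3.141, -0.0, 1.666]
force: [-0.1, -0.3, 0.4]
grip_width: 0.0853
```

```bash
python3 d.py .5 -.25 .2
python3 - <<'E'
from m import *
from workcell import bot
f=bot.grab_frame("top");P=cloud(f)
for p,r,h in(((.6174,.1207,.093),.028,.084),((.6248,.0388,.075),.0235,.066),((.6321,-.0425,.057),.019,.048),((.6395,-.1241,.039),.0145,.03)):
    c=project(f,np.array(p));a=ring(P,f,tuple(c.round().astype(int)),r,h,base=.009);print(a[0],((a[0]-p[:2])*1000).round(1),a[1])
a=f["color"][130:260,170:430];b=bot.grab_frame("scene")["color"][160:360,140:460]
cv2.imwrite("pics/end.png",np.vstack([cv2.resize(a,(540,270)),cv2.resize(b,(540,330))])[:,:,::-1])
E
```

```text
t 27.4833 pos [ 0.4797 -0.2392  0.1729] rpy [ 1.7998e+02 -2.0000e-02  9.5430e+01] w 0.0853 F [-0.1 -0.3  0.4]
shift mm [-12.6  19.2 -27.1] turn z(6deg) 0.06
tilt [ 0.00333333 -0.00333333  0.055     ]
[0.61749638 0.1208929 ] [0.1 0.2] 294
[0.62510143 0.03986136] [0.3 1.1] 237
[ 0.63218366 -0.04201723] [0.1 0.5] 172
[ 0.63985573 -0.12295801] [0.4 1.1] 119
```

View pics/end.png

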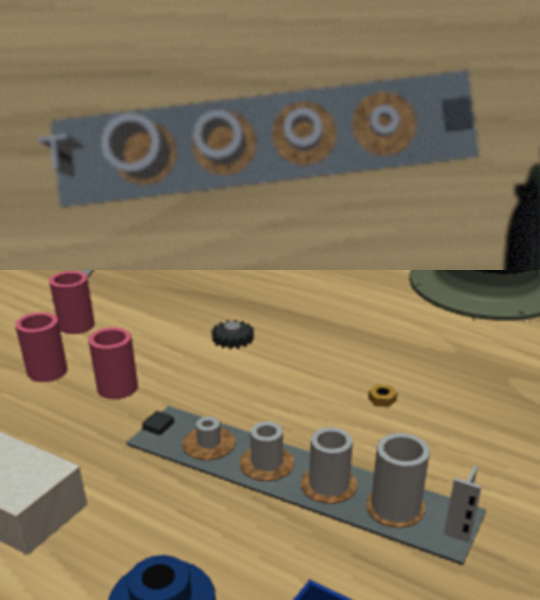

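The picture shows all four sleeves upright and centred on their pads in the right order, largest beside the upright (right) and smallest by the dark block (left). The arm is clear.

```bash
python3 -c "
from workcell import bot
print(bot.job_done())"
```

```text
the job is handed in; nothing more can be done
None
```

The four aluminium sleeves stand upright on the cork pads in order of size, with the largest next to the slotted upright and the smallest by the low dark block. I released them all, moved the arm clear and handed the job in at about 27.5 s.

- **Centring:** a last top-camera fit put the sleeves about 0.2, 1.1, 0.5 and 1.2 mm from their pad centres, largest to smallest. The camera calibration is itself only good to about 2 mm.
- **Look-alikes:** the arm did not touch the pink tubes.
- **Forces:** the highest wrist force in the readings was about 25 N, while seating the sleeves.
- **Failed checks:** none. The wrist and top cameras differed by up to about 2 mm on where the large sleeve sat in the gripper. I placed each sleeve using both readings.

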